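# Put the setting block away and hold the spring tester at its mark

### The arm

A 6-joint arm with a two-finger parallel gripper is mounted at the origin on the work surface. World frame = base frame: x ahead of the robot, y to its left, z up, the work surface at z = 0. Lengths are in mm, angles in rad, forces in N, time in s.
With the tool pointing down it reaches from about 350 to 875 mm from the base axis. Payload 4.2 kg.
Tool frame: the origin (TCP) lies at the very end of the fingers, on their centre line; the grasp point (between the pads) lies 19 mm behind it; z points along the fingers, y is the line along which they close (so a half turn about z gives the same grasp; the last joint's range is limited). The gripper opens to 85 mm and grips with 20 to 120 N. Pads are 22 mm wide; open, the fingers measure 114 mm over their backs; the gripper's body (76 mm by 85 mm) begins 54 mm behind the grasp point. The pads swing forward as they close: fully open they stand 13 mm farther back than shut.
Start: joints at [1.579, 0.385, 0.008, 0, -1.194, -0.259], TCP at [155.08, 605.433, 231.312] pointing down, gripper open.
Joint ranges: [-3.14, 3.14], [-1.21, 2.06], [-1.07, 1.41], [-3.16, 2.05], [-2.99, -0.16], [-3.1, 3.1]. Speed limits (rad/s): [2.79, 2.79, 3.14, 3.14, 3.14, 3.14].

### API

Orientations are given as a unit quaternion [x, y, z, w].
In Python, from bench import read_state, get_image, get_calibration, job_done gives the robot as it stands.
- The arm moves only by the shell command python3 -m creep 'ROWS'. ROWS is a JSON object of lists of equal length, an entry for each row: "translation": the shift along the world's x, y, z in cm, a list of three; "delta_rot": the turn, a rotation vector about the world's x, y, z in degrees, a list of three; "hand": the finger opening in cm, from 0 to 8.54. A call has 1 to 8 rows; each row is the pose to reach, as a shift and turn from the pose commanded when the call began; what a row does not reach only later rows make up. A row lasts 1/8 s, in which the tool goes at most 62.5 mm and 10.7 degrees, less where a joint would pass 70% of its speed; a pose out of reach is approached as far as the arm can. A call with a gripper value outside its range is refused whole. The fingers move at their own pace and stop on an object; the grip force is fixed at half the most. Time passes only in rows, so rows that repeat a pose let the fingers close. It gives the time, the measured TCP pose, the force, the opening and the grip force at its end, in the units of the state.
- read_state(): the state, without advancing time (a new reading comes with each control period).
- get_image(name): name is "scene" or "top" or "wrist"; returns (picture, depth): 420x560x3 uint8, red, green, blue; 420x560 float32, mm along the optical axis (not along the pixel's ray), 0 where there is no reading.
- get_calibration(name): a dict with "intrinsics" (3x3 intrinsics, pixels), "dist" ([k1, k2, p1, p2, k3] as OpenCV has them; the pictures are not rectified), "xyz" and "attitude" of the camera in the world. Camera axes: x right, y down, z forward; pixel columns grow to the right and rows downward; lengths in mm; the calibration is good to about 2 mm. A picture is of the moment at which its call begins: read the wrist's pose just before it. get_calibration takes no time and is no camera call; for the wrist camera it gives the pose at the moment of the call.
- job_done(): hands the job in; it is judged then, once.
The state is a dict: "clock": time; "joints": joint angles; "joint_vel": joint speeds; "joint_efforts": joint torques, N m; "position": TCP position; "ee_rot": TCP orientation; "contact_force": force on the tool from outside, world axes, zero at the start; "wrist_torque": the same for the moment, N m; "gripper_width": finger opening in mm; "grasp_force": force on a finger pad.
Only numpy, scipy, OpenCV 4.12 (cv2) and the standard library are available. Lean on these libraries where they do the work, as an engineer would, in place of code of your own. Each camera call takes 0.05 s, during which the arm holds its last target. There are 200 camera calls.

### The job

The spring tester on the garage cart has been set up and its setting block is still standing on the track. Put that block upright and fully down into its own pocket in the block stand (the pocket that fits it and has the same number of pins as the block), let go of it, then pull the tester's spring-return handle out until the slide's pointer lines up with the mark clamp, and finish while holding it there so that the dial can be read: do not let go. Leave the thin block, the can, the socket and the wrench as they are.

Things in the scene. Friction and masses are not known exactly. Their poses are not given: they have to be found in the camera images.
- tester: Fixed spring tester: green plate 360 x 130 x 20 mm high (x -185..175, y -75..55), white scale strip at the -y edge, tube and dial (82 mm high, from x = 95) at +x, 42 mm high end stop at x = -172, rails 8 mm high at y = -42 and 42. Origin on the cart below the handle's home place; the handle is pulled along the tester's own -x. Place, yaw and side (left or right of the stand) vary.
- slide: Sliding carriage with pull handle; origin on the cart below the handle, axes as the tester's. Carriage 40 (x) x 96 (y) mm, top 42 mm above the cart; on it an upright black blade 14 mm thick (x), 50 wide (y), top 107 mm above the cart. Slides 0 to 100 mm along the tester's -x. The spring draws it home with 4.6 N at home plus 0.13 N per mm (10 to 14 N at the mark).
- handle (a point): Point to grip in the black handle blade: centre of the blade, 85 mm above the cart (22 mm below the blade's top). Pinch across its 14 mm thickness, along the slide's x. Nothing is higher than 50 mm above the cart within 60 mm of it along x once the setting block is gone.
- pointer (a point): End of the black pointer, a small bar 3 mm thick (x) that sticks out from the carriage to -y over the scale strip; 34 mm above the cart, on the middle line of the handle blade (66 mm to its -y side).
- mark_tip (a point): Inner end of the mark: a 3 mm thick (x) steel tip on a small steel clamp (12 mm along x, 40 mm high) fixed at the tester's -y edge. Axes as the tester's. The pointer is at the mark when both have the same x in the tester's axes, the two thin tips then end to end. It lies 45 to 75 mm towards the tester's -x from the pointer's home.
- setting_block: Setting block, aluminium, 28 (x) x 40 (y) x 80 mm (z, upright), about 0.24 kg, two brass pins side by side (along y) on its top. Origin at the centre of its underside. Starts standing on the tester's plate (20 mm above the cart) in front of the carriage, in the handle's way. Grip it from above across its 40 mm width (y).
- pocket2: The setting block's own pocket: dark steel block 66 (x) x 64 (y) x 30 mm high on the stand, with a pocket 31 (x) x 43 (y) mm, 25 mm deep, mouth bevelled 2 mm, and two brass pins on top at the -x side. Origin at the centre of its underside, 10 mm above the cart; mouth 40 mm above the cart. Which of the stand's three places it has varies.
- pocket2_floor (a point): Centre of that pocket's floor, 15 mm above the cart: the setting block's origin comes to rest here, the block's x along the pocket's x (either way round), its top then 95 mm above the cart.
- pocket1: Pocket of the thin block (one pin), same outer size, opening 21 x 43 mm, with the thin block standing in it. The three pockets stand in a row along their x, 68 mm apart.
- pocket3: Empty pocket of a thicker block that is out (three pins), same outer size, opening 43 x 43 mm: not for the setting block.
- thin_block: Bystander: aluminium block 18 x 40 x 80 mm, one pin, standing in pocket1, its top 95 mm above the cart. Origin at the centre of its underside. Leave it.
- spray_can: Bystander: blue can, 60 mm across, 130 mm high, standing on the cart. Origin at the centre of its underside.
- socket: Bystander: steel wrench socket, 30 mm across, 45 mm high, standing on the cart. Origin at the centre of its underside.
- wrench: Bystander: steel wrench, 190 mm long, lying flat on the cart at the right of the work.
Not all that is in view belongs to the job. Leave any black, blue or purple look-alike of the setting_block alone.

How it is judged:
By the outcome, as a careful person would: the job done as asked, in the order asked, and still so for the second after the job is handed in, while the arm keeps its last pose, push and grip.
It also fails if it takes over 61 s, if anything falls off the work surface, if the arm or the gripper's body presses on something with over 40 N, if the wrist force passes 120 N, or if a joint passes its speed limit or range.

## Working session

There is one attempt and no reset: what is moved stays moved. The work goes in short steps, Python scripts to look and compute and a shell command to move; the robot and the scene stay as the last step left them, time stands still between calls to the robot, and variables do not carry over. Pictures are saved under pics/ and viewed, at most 10 in all, crops included, and the job is handed in when it is done.

```bash
mkdir -p pics; cat > h.py <<'E'
import numpy as np,cv2,sys
sys.path.insert(0,'.')
from bench import *
from scipy.spatial.transform import Rotation as R
def grab(n,save=None):
    c=get_calibration(n); im,d=get_image(n)
    if save: cv2.imwrite(f'pics/{save}.png',im[:,:,::-1])
    return im,d,c
def rot(c):
    a=np.array(c['attitude'],float)
    return R.from_quat(a).as_matrix() if a.size==4 else a.reshape(3,3)
def rays(c,px):
    p=cv2.undistortPoints(np.array(px,float).reshape(-1,1,2),np.array(c['intrinsics'],float),np.array(c['dist'],float)).reshape(-1,2)
    return np.c_[p,np.ones(len(p))]@rot(c).T
def plane(c,px,z):
    r=rays(c,px); o=np.array(c['xyz'],float); return o+r*((z-o[2])/r[:,2])[:,None]
def cloud(c,d):
    h,w=d.shape; u,v=np.meshgrid(np.arange(w),np.arange(h))
    r=rays(c,np.c_[u.ravel(),v.ravel()]); P=np.array(c['xyz'],float)+r*d.reshape(-1,1)
    return P.reshape(h,w,3)
E
python3 - <<'E'
from h import *
for n in('top','scene','wrist'):
    im,d,c=grab(n,n+'0'); np.savez(f'{n}0.npz',im=im,d=d); print(n,c)
print(read_state())
E
```

```text
top {'intrinsics': array([[461.38475357,   0.        , 286.60059593],
       [  0.        , 461.38475357, 206.78130269],
       [  0.        ,   0.        ,   1.        ]]), 'dist': array([0.01038157, 0.        , 0.        , 0.        , 0.        ]), 'xyz': array([ 369.67013462,   14.36982502, 1284.4878214 ]), 'attitude': array([-0.70199353,  0.70831971, -0.05911466,  0.04465119])}
scene {'intrinsics': array([[379.22719255,   0.        , 277.89887375],
       [  0.        , 379.22719255, 208.44082309],
       [  0.        ,   0.        ,   1.        ]]), 'dist': array([-0.03796662,  0.        ,  0.        ,  0.        ,  0.        ]), 'xyz': array([ 845.52989764, -590.94653454,  715.04411487]), 'attitude': array([ 0.89856816,  0.21356   , -0.08050668, -0.37481472])}
wrist {'intrinsics': array([[372.31228886,   0.        , 276.66387389],
       [  0.        , 372.31228886, 205.58224067],
       [  0.        ,   0.        ,   1.        ]]), 'dist': array([0.02399635, 0.        , 0.        , 0.        , 0.        ]), 'xyz': array([232.67761244, 586.58733075, 372.49749608]), 'attitude': array([-0.60514479,  0.78042759,  0.12337457, -0.09752576])}
{'clock': 0.15, 'joints': array([ 1.57860609e+00,  3.85397463e-01,  6.95979412e-03, -3.18565925e-04,
       -1.19400445e+00, -2.58587501e-01]), 'joint_vel': array([ 0.00055577, -0.0028245 ,  0.00262957,  0.00236263, -0.00036078,
       -0.00235417]), 'joint_efforts': array([-8.01796814e-04, -3.92675865e+01,  1.88582629e+01,  4.18854028e+00,
       -3.40704522e-03, -1.33967504e-06]), 'position': array([154.99139401, 605.03625981, 230.47510006]), 'ee_rot': array([ 9.92141417e-01, -1.25118784e-01, -3.74649779e-05,  8.35267797e-04]), 'contact_force': array([-0.86965804, -0.08455181, -0.03978828]), 'wrist_torque': array([0.01338776, 0.01608177, 0.0432097 ]), 'grasp_force': 0.0, 'gripper_width': 85.20583715408718}
```

View pics/top0.png

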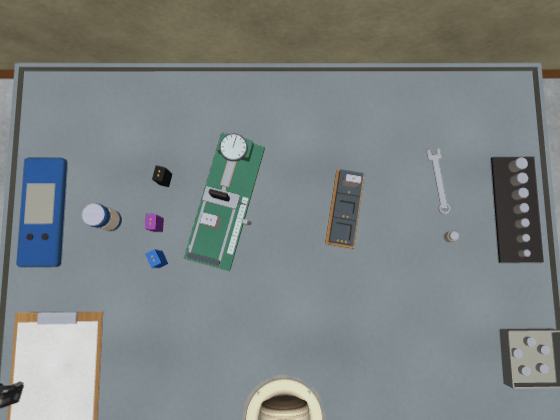

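View pics/scene0.png

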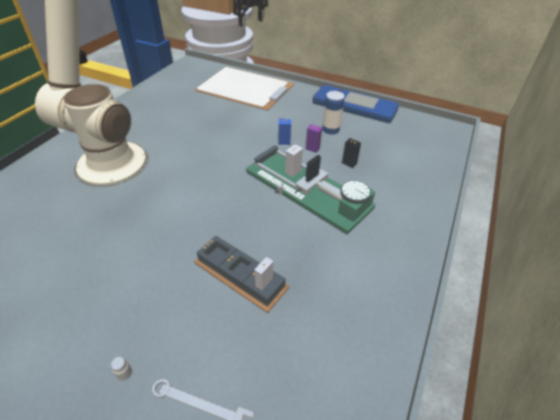

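The top view shows the tester left of the stand, with the dial at (233,147), the handle blade at (219,196), the setting block at (209,219) and the mark clamp at about (248,222). The stand has the thin block at (352,180) and two empty pockets at (346,208) and (342,233). I'll work out rough positions, then look from closer.

```bash
python3 - <<'E'
from h import *
for n in('top','scene'):
    z=np.load(n+'0.npz'); c=get_calibration(n); P=cloud(c,z['d']); im=z['im']
    if n=='top':
        for nm,u,v in[('block',209,219),('handle',219,196),('dial',233,147),('p1',352,180),('pm',347,209),('pb',343,234),('mark',248,222),('can',95,214),('cart',300,300),('board',200,262)]:
            print(nm,P[v,u].round(0), plane(c,[[u,v]],60)[0].round(0))
    else:
        a=cv2.resize(im[225:315,185:300],None,fx=4,fy=4,interpolation=cv2.INTER_CUBIC)
        b=cv2.resize(im[130:230,240:385],None,fx=360/100,fy=3.6,interpolation=cv2.INTER_CUBIC)
        b=cv2.resize(b,(460,317)); 
        t=np.load('top0.npz')['im'][165:252,322:370]
        t=cv2.resize(t,None,fx=4,fy=4,interpolation=cv2.INTER_CUBIC)
        o=np.zeros((600,800,3),np.uint8); o[:a.shape[0]*1,:460]=a[:600]; o[360:360+240]=0
        bb=cv2.resize(b,(340,234)); o[362:596,:340]=bb; o[:t.shape[0],470:470+t.shape[1]]=t
        cv2.imwrite('pics/crop1.png',o[:,:,::-1])
E
```

```text
block [515. 190.  99.] [519. 195.  60.]
handle [574. 164. 105.] [581. 169.  60.]
dial [711. 131.  81.] [717. 133.  60.]
p1 [ 616. -184.   93.] [ 623. -190.   60.]
pm [ 549. -181.   18.] [ 543. -174.   60.]
pb [ 480. -167.   19.] [ 476. -161.   60.]
mark [514.  94.  28.] [511.  92.  60.]
can [525. 467. 134.] [535. 496.  60.]
cart [ 370.   14. 1284.] [305. -44.  60.]
board [407. 223.  23.] [406. 217.  60.]
```

View pics/crop1.png

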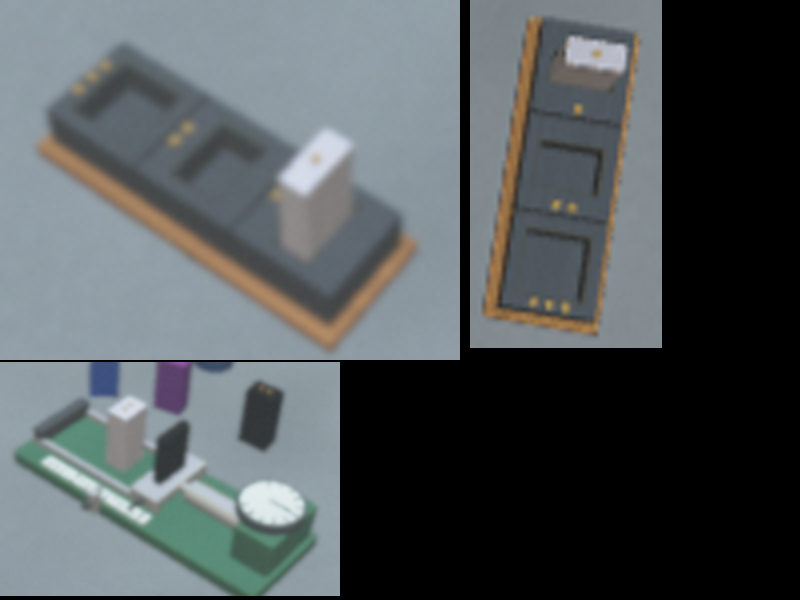

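The crop shows that the middle pocket has two pins. The front one has three, and the rear one has one pin and holds the thin block. So pocket2 is at about (548,-178) and the setting block at about (515,190). I'm moving the wrist camera over the tester.

```bash
python3 -m creep '{"translation":[[4,-5,2],[8,-11,4],[12,-17,6],[16,-23,8],[20,-29,8],[24,-35,8],[28,-40,8],[28,-40,8]],"delta_rot":[[0,0,0],[0,0,0],[0,0,0],[0,0,0],[0,0,0],[0,0,0],[0,0,0],[0,0,0]],"hand":[8.5,8.5,8.5,8.5,8.5,8.5,8.5,8.5]}'
python3 -m creep '{"translation":[[0,0,0],[0,0,0]],"delta_rot":[[0,0,0],[0,0,0]],"hand":[8.5,8.5]}'
python3 - <<'E'
from h import *
im,d,c=grab('wrist','w1'); np.savez('w1.npz',im=im,d=d,P=cloud(c,d)); np.save('w1c.npy',c,allow_pickle=True)
print(c['xyz'],rot(c).round(3),read_state()['position'])
E
```

```text
clock: 1.15
position: [435.7, 203.6, 311.5]
ee_rot: [0.992, -0.125, 0.0, -0.0]
contact_force: [0.1, 1.6, 0.8]
gripper_width: 85.0
grasp_force: 0.0
clock: 1.4
position: [435.0, 205.2, 311.0]
ee_rot: [0.992, -0.126, -0.0, 0.0]
contact_force: [-0.4, -0.1, -0.3]
gripper_width: 85.1
grasp_force: 0.0
[512.68863535 186.5467213  453.13902644] [[-0.249 -0.92  -0.302]
 [-0.968  0.237  0.077]
 [ 0.001  0.311 -0.95 ]] [434.68723578 205.83627215 311.09072517]
```

View pics/w1.png

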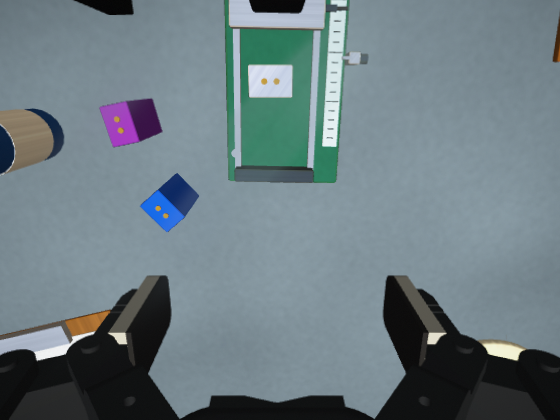

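Wrist view: setting block top at (270,81) with two pins, mark clamp at about (358,59) with its tip near (344,59), and the handle and carriage at the upper edge. The look-alikes are off to the left. I'll take a second view 100 mm further along.

```bash
python3 -m creep '{"translation":[[5,-1.2,0],[9.5,-2.4,0],[9.5,-2.4,0],[9.5,-2.4,0]],"delta_rot":[[0,0,0],[0,0,0],[0,0,0],[0,0,0]],"hand":[8.5,8.5,8.5,8.5]}'
python3 - <<'E'
from h import *
im,d,c=grab('wrist','w2'); np.savez('w2.npz',im=im,d=d,P=cloud(c,d)); np.save('w2c.npy',c,allow_pickle=True)
E
```

```text
clock: 1.95
position: [529.3, 182.6, 310.9]
ee_rot: [0.992, -0.124, -0.0, 0.0]
contact_force: [-0.1, -0.0, -0.4]
gripper_width: 84.9
grasp_force: 0.0
```

View pics/w2.png

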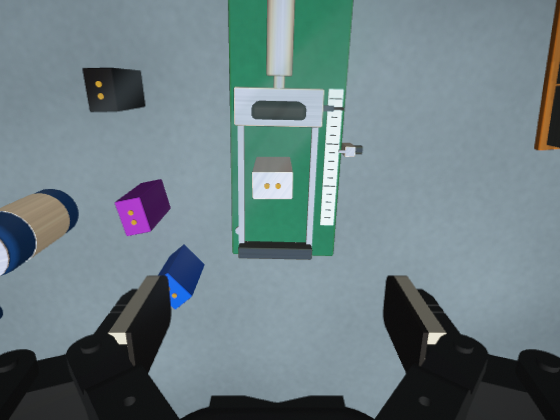

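View 2 shows the block top at (272,185), the blade top at (278,110), the pointer at about (335,108) and the mark tip at about (341,150). Next I'll measure from both views.

```bash
python3 - <<'E'
from h import *
V=[]
for k in(1,2):
    z=np.load(f'w{k}.npz'); V.append((z['im'],z['P'],np.load(f'w{k}c.npy',allow_pickle=True).item()))
def tri(a,b):
    o1,o2=[np.array(v[2]['xyz']) for v in V]; r1=rays(V[0][2],[a])[0]; r2=rays(V[1][2],[b])[0]
    s=np.linalg.lstsq(np.c_[r1,-r2],o2-o1,rcond=None)[0]; p,q=o1+s[0]*r1,o2+s[1]*r2
    return (p+q)/2,np.linalg.norm(p-q)
def rect(im,box,cond):
    u0,v0,u1,v1=box; m=np.zeros(im.shape[:2],np.uint8); m[v0:v1,u0:u1]=cond(im[v0:v1,u0:u1].astype(int))*255
    m=cv2.morphologyEx(m,cv2.MORPH_CLOSE,np.ones((7,7),np.uint8))
    cs=cv2.findContours(m,0,2)[0]; cc=max(cs,key=cv2.contourArea); return cv2.minAreaRect(cc),cc
pins=[]
w=lambda a:(a.min(2)>205)
r=[]
for (im,P,c),b in zip(V,[(240,58,300,104),(245,168,300,205)]):
    q,_=rect(im,b,w); r.append(q); print('block rect',q)
    cor=plane(c,cv2.boxPoints(q),100)
    print('  world@100',cor.mean(0).round(1),cor[:,:2].round(1).tolist())
print('block top tri',tri(r[0][0],r[1][0]))
# brass pins
for (im,P,c),b in zip(V,[(245,62,297,100),(250,172,296,202)]):
    a=im.astype(int); m=((a[...,0]-a[...,2])>60); mm=np.zeros_like(m); mm[b[1]:b[3],b[0]:b[2]]=m[b[1]:b[3],b[0]:b[2]]
    n,l,s,ce=cv2.connectedComponentsWithStats(mm.astype(np.uint8)); ce=sorted([ce[i].tolist() for i in range(1,n) if s[i,4]>5]); pins.append(ce); print('pins',ce)
if len(pins[0])==len(pins[1])==2:
    t=[tri(pins[0][i],pins[1][i]) for i in(0,1)]; print(t); dd=t[1][0]-t[0][0]; print('pin yaw',np.degrees(np.arctan2(dd[1],dd[0]))+90)
# plate side edges
for im,P,c in V:
    a=im.astype(int); g=(a[...,1]-a[...,0]>40)&(a[...,1]-a[...,2]>10)
    for side in(0,1):
        rows=[v for v in range(30,235 if c is V[1][2] else 170,3) if g[v,225:360].sum()>20]
        px=[]
        for v in rows:
            u=np.where(g[v,220:360])[0]+220; px.append((u[0] if side==0 else u[-1],v))
        Q=plane(c,px,20)[:,:2]; 
        l=cv2.fitLine(Q.astype(np.float32),cv2.DIST_HUBER,0,.01,.01).ravel(); l[:2]*=np.sign(l[0]); print('edge',side,np.degrees(np.arctan2(l[1],l[0])).round(2),l[2:].round(1))
im,P,c=V[1]
dq,dc=rect(im,(245,97,312,122),lambda a:a.max(2)<75); print('blade',dq,plane(c,[dq[0]],107))
print('blade depth pts',P[105:116:5,278].round(1), 'blk',P[185,272].round(1),V[0][1][75,270].round(1))
o=np.concatenate([cv2.resize(V[0][0][35:95,310:375],(390,360),interpolation=cv2.INTER_CUBIC),cv2.resize(im[95:165,310:375],(390,420),interpolation=cv2.INTER_CUBIC)[:360]],1)
o=np.concatenate([o,cv2.resize(im[85:135,230:330],(480,240),interpolation=cv2.INTER_CUBIC).copy() if 0 else np.zeros((1,780,3),np.uint8)],0)
cv2.imwrite('pics/crop2.png',o[:,:,::-1])
E
```

```text
block rect ((266.0, 81.0), (30.0, 34.0), 90.0)
  world@100 [516.7 195.  100. ] [[532.7, 206.3], [525.2, 177.1], [500.6, 183.3], [508.3, 213.2]]
block rect ((271.5, 185.0), (26.0, 39.0), 90.0)
  world@100 [516.5 191.9 100. ] [[533.9, 206.9], [524.6, 170.3], [499.0, 176.5], [508.5, 213.9]]
block top tri (array([516.59908839, 193.45348683,  98.71888535]), np.float64(3.0644015697831115))
pins [[263.7037037037037, 80.77777777777777], [276.09090909090907, 81.0909090909091]]
pins [[266.25, 185.75], [277.76, 185.68]]
[(array([517.56896584, 196.85145991, 101.60266235]), np.float64(0.05549456569583882)), (array([514.54436067, 186.11519906, 100.31064151]), np.float64(0.12359629282580999))]
pin yaw -15.733519451908265
edge 0 -15.76 [525.1 239.8]
edge 1 -15.43 [475.7 121.7]
edge 0 -15.57 [558.8 230.5]
edge 1 -15.67 [527.5 107.1]
blade ((278.020751953125, 103.52264404296875), (47.95469665527344, 4.77809476852417), 2.4895527362823486) [[589.98538118 166.72101239 107.        ]]
blade depth pts [[588.7 167.1 105.3]
 [584.5 168.1 106.1]
 [580.3 169.2 106.6]] blk [516.1 191.5  98.4] [520.9 190.2  99.6]
```

View pics/crop2.png

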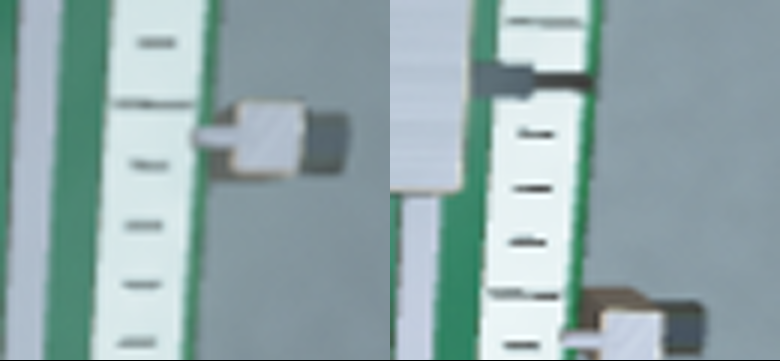

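The block centre is (516,191.5), its top is at about 100 and its yaw is -15.6°, all agreeing across the two views. I'm descending to grasp with the TCP at z = 65.

```bash
python3 -m creep '{"translation":[[-1.4,1.0,-5],[-1.4,1.0,-10],[-1.4,1.0,-14],[-1.4,1.0,-17],[-1.4,1.0,-20],[-1.4,1.0,-22.5],[-1.4,1.0,-24.6],[-1.4,1.0,-24.6]],"delta_rot":[[0,0,-1.4],[0,0,-1.4],[0,0,-1.4],[0,0,-1.4],[0,0,-1.4],[0,0,-1.4],[0,0,-1.4],[0,0,-1.4]],"hand":[8.5,8.5,8.5,8.5,8.5,8.5,8.5,8.5]}'
python3 -m creep '{"translation":[[0,0,0],[0,0,0],[0,0,0],[0,0,0],[0,0,0],[0,0,0],[0,0,0],[0,0,0]],"delta_rot":[[0,0,0],[0,0,0],[0,0,0],[0,0,0],[0,0,0],[0,0,0],[0,0,0],[0,0,0]],"hand":[6,4.5,3.5,3.5,3.5,3.5,3.5,3.5]}'
```

```text
clock: 3.0
position: [514.4, 191.6, 64.6]
ee_rot: [0.991, -0.136, -0.001, 0.001]
contact_force: [0.2, 0.5, 1.5]
gripper_width: 84.7
grasp_force: 0.0
clock: 4.0
position: [516.5, 191.7, 66.6]
ee_rot: [0.991, -0.137, 0.001, -0.0]
contact_force: [-1.9, -0.3, 7.1]
gripper_width: 39.2
grasp_force: 60.2
```

Gripped: width 39 and grip force 60 N. I'm lifting straight up, then moving across to above pocket2.

```bash
python3 -m creep '{"translation":[[0,0,3],[0,0,7],[0,0,12],[0,0,17],[0,0,22],[0.3,-4,24.5],[0.6,-9,24.5],[1,-14,24.5]],"delta_rot":[[0,0,0],[0,0,0],[0,0,0],[0,0,0],[0,0,0],[0,0,0],[0,0,2],[0,0,4]],"hand":[3.5,3.5,3.5,3.5,3.5,3.5,3.5,3.5]}'
python3 -m creep '{"translation":[[0.5,-5,0],[1,-10,0],[1.4,-15,0],[1.8,-20,0],[2,-23,0],[2,-23,0],[2,-23,0],[2,-23,0]],"delta_rot":[[0,0,1],[0,0,2],[0,0,3],[0,0,4],[0,0,4],[0,0,4],[0,0,4],[0,0,4]],"hand":[3.5,3.5,3.5,3.5,3.5,3.5,3.5,3.5]}'
python3 - <<'E'
from h import *
s=read_state(); print(s['position'],s['ee_rot'],s['contact_force'])
im,d,c=grab('wrist','w3'); np.savez('w3.npz',im=im,d=d,P=cloud(c,d)); np.save('w3c.npy',c,allow_pickle=True)
E
```

```text
clock: 5.0
position: [525.6, 50.3, 310.1]
ee_rot: [0.995, -0.102, -0.0, -0.0]
contact_force: [0.7, 0.3, -2.3]
gripper_width: 39.1
grasp_force: 61.1
clock: 6.0
position: [546.0, -177.6, 310.2]
ee_rot: [0.998, -0.067, -0.0, -0.0]
contact_force: [0.8, -0.4, -2.4]
gripper_width: 39.4
grasp_force: 61.0
[ 546.00394302 -177.63444669  310.23230252] [ 9.97743555e-01 -6.71399188e-02 -9.59850302e-05 -1.42357953e-04] [ 0.7663647  -0.4260345  -2.35160875]
```

View pics/w3.png

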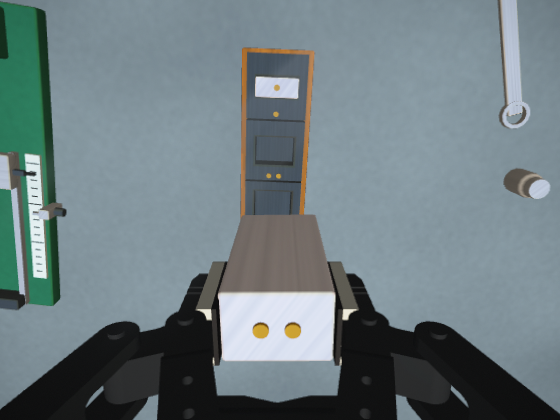

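View 3 shows the held block upright with its two pins, and pocket2's opening at about (274,149), between the single pin at (276,114) and its own two pins at (273,176). I'll take a second view from another place.

```bash
python3 -m creep '{"translation":[[-1,3,-4],[-3,5,-6],[-3,5,-6],[-3,5,-6]],"delta_rot":[[0,0,0],[0,0,0],[0,0,0],[0,0,0]],"hand":[3.5,3.5,3.5,3.5]}'
python3 - <<'E'
from h import *
im,d,c=grab('wrist'); np.savez('w4.npz',im=im,d=d,P=cloud(c,d)); np.save('w4c.npy',c,allow_pickle=True)
V=[]
for k in(3,4):
    z=np.load(f'w{k}.npz'); V.append((z['im'],z['P'],np.load(f'w{k}c.npy',allow_pickle=True).item()))
    im,P,c=V[-1]
    # rough pocket location projected
    K=np.array(c['intrinsics']); q=(np.array([549,-180,40])-c['xyz'])@rot(c); print(k,(K@q/q[2])[:2].round(0),'cam',np.array(c['xyz']).round(1))
    cv2.imwrite(f'pics/full{k}.png',im[:,:,::-1])
u=[]
for k,(im,P,c) in zip((3,4),V):
    K=np.array(c['intrinsics']); q=(np.array([549,-180,40])-c['xyz'])@rot(c); uv=(K@q/q[2])[:2].astype(int)
    uv=np.clip(uv,50,500); s=im[uv[1]-45:uv[1]+45,uv[0]-50:uv[0]+50]; print('crop origin',uv-[50,45]); u.append(cv2.resize(s,(400,360),interpolation=cv2.INTER_CUBIC))
cv2.imwrite('pics/crop4.png',np.clip(np.concatenate(u,1)[:,:,::-1].astype(int)*1.6,0,255).astype(np.uint8))
E
```

```text
clock: 6.55
position: [517.0, -128.2, 251.4]
ee_rot: [0.998, -0.067, 0.001, 0.0]
contact_force: [0.1, 1.0, -0.8]
gripper_width: 38.8
grasp_force: 61.1
3 [279. 156.] cam [ 625.5 -187.2  452.4]
4 [328. 131.] cam [ 596.1 -137.6  393.7]
crop origin [229 111]
crop origin [277  85]
```

View pics/crop4.png

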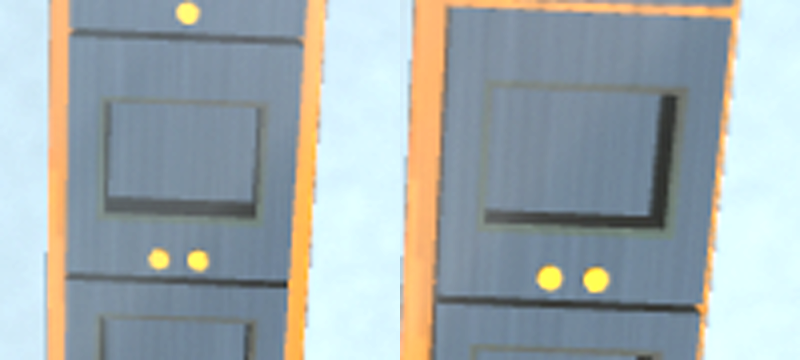

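Both crops show pocket2's bevelled opening with its two pins below. Outline corners in crop pixels: first (104,99), (267,103), (260,218), (100,213); second (86,82), (287,90), (272,231), (81,224).

```bash
python3 - <<'E'
from h import *
from itertools import product
C=[np.load(f'w{k}c.npy',allow_pickle=True).item() for k in(3,4)]
A=[(np.array(a)+.5)/4-.5+o for a,o in(([(104,99),(267,103),(260,218),(100,213)],[229,111]),([(86,82),(287,90),(272,231),(81,224)],[277,85]))]
PN=[(np.array(a)+.5)/4-.5+o for a,o in(([(159,259),(198,260)],[229,111]),([(150,278),(196,280)],[277,85]))]
for nm,X in(('open',A),('pins',PN)):
    T=[]
    for a,b in zip(*X):
        o=[np.array(c['xyz']) for c in C]; r1=rays(C[0],[a])[0]; r2=rays(C[1],[b])[0]
        s=np.linalg.lstsq(np.c_[r1,-r2],o[1]-o[0],rcond=None)[0]; T.append((o[0]+s[0]*r1+o[1]+s[1]*r2)/2)
    T=np.array(T); print(nm,'tri',T.round(1).tolist(),T.mean(0).round(1))
for c,X in zip(C,A):
    Q=plane(c,X,40); print('plane40',Q.mean(0).round(1)); 
    e=[(Q[1]-Q[0]),(Q[2]-Q[3]),(Q[0]-Q[3]),(Q[1]-Q[2])]
    print([ (round(float(np.linalg.norm(v)),1),round(float(np.degrees(np.arctan2(v[1],v[0]))),1)) for v in e])
# held block: top face in w3
z=np.load('w3.npz'); im=z['im'].astype(int); m=np.zeros(im.shape[:2],np.uint8); m[280:370,210:345]=(im[280:370,210:345].min(2)>190)*255
m=cv2.morphologyEx(m,cv2.MORPH_CLOSE,np.ones((25,25),np.uint8)); q=cv2.minAreaRect(max(cv2.findContours(m,0,2)[0],key=cv2.contourArea)); print(q)
for zz in(344,346): 
    B=plane(C[0],cv2.boxPoints(q),zz); print('blk',zz,B.mean(0).round(1)); 
print('sizes',np.linalg.norm(np.diff(B,axis=0),axis=1), 'depth',z['P'][340,277],z['P'][310,277])
v=max([B[i+1]-B[i] for i in range(3)],key=np.linalg.norm); print('yaw',(np.degrees(np.arctan2(v[1],v[0]))+90)%180)
E
```

```text
open tri [[574.9, -155.6, 34.2], [567.9, -200.5, 40.0], [536.1, -194.8, 39.2], [543.6, -150.2, 38.5]] [ 555.7 -175.3   38. ]
pins tri [[529.0, -164.9, 41.4], [527.0, -175.8, 40.4]] [ 528.  -170.4   40.9]
plane40 [ 556.  -175.4   40. ]
[(44.7, -99.1), (45.0, -99.5), (31.7, -10.8), (32.1, -10.3)]
plane40 [ 555.7 -175.2   40. ]
[(46.2, -100.0), (45.2, -99.9), (32.3, -8.7), (32.2, -10.5)]
((277.21490478515625, 326.46185302734375), (68.85185241699219, 134.11801147460938), 89.01223754882812)
blk 344 [ 546.8 -176.8  344. ]
blk 346 [ 548.3 -177.   346. ]
sizes [43.54489514 27.04775388 46.43618286] depth [ 540.90490824 -175.91049085  342.84464397] [ 552.56536961 -177.4875112   342.34075415]
yaw 173.4499301351558
```

Pocket2's mouth is at (555.8,-175.3,40) with yaw -10°. I'm hovering over it, then lowering in checked steps.

```bash
python3 -m creep '{"translation":[[2,-2.5,0],[4,-4.7,-2],[4,-4.7,-6],[4,-4.7,-10],[4,-4.7,-13],[4,-4.7,-14.5],[4,-4.7,-15],[4,-4.7,-15]],"delta_rot":[[0,0,-1],[0,0,-2.3],[0,0,-2.3],[0,0,-2.3],[0,0,-2.3],[0,0,-2.3],[0,0,-2.3],[0,0,-2.3]],"hand":[3.5,3.5,3.5,3.5,3.5,3.5,3.5,3.5]}'
python3 -m creep '{"translation":[[0,0,-0.4],[0,0,-0.8],[0,0,-1.2],[0,0,-1.4],[0,0,-1.4]],"delta_rot":[[0,0,0],[0,0,0],[0,0,0],[0,0,0],[0,0,0]],"hand":[3.5,3.5,3.5,3.5,3.5]}'
```

```text
clock: 7.6
position: [557.0, -175.8, 101.2]
ee_rot: [0.996, -0.088, 0.001, 0.0]
contact_force: [-0.7, -0.3, -0.6]
gripper_width: 39.6
grasp_force: 61.2
clock: 8.22
position: [556.0, -175.6, 86.1]
ee_rot: [0.996, -0.088, -0.0, 0.0]
contact_force: [0.5, -0.0, -1.7]
gripper_width: 39.4
grasp_force: 61.2
```

No contact yet. I'm lowering further.

```bash
python3 -m creep '{"translation":[[0,0,-0.3],[0,0,-0.6],[0,0,-0.8],[0,0,-0.8]],"delta_rot":[[0,0,0],[0,0,0],[0,0,0],[0,0,0]],"hand":[3.5,3.5,3.5,3.5]}'
python3 -c "
from h import *
s=read_state();print(s['position'],s['contact_force'],s['wrist_torque'])"
```

```text
clock: 8.72
position: [555.9, -175.6, 78.1]
ee_rot: [0.996, -0.088, -0.0, 0.0]
contact_force: [-0.0, -0.8, -2.1]
gripper_width: 39.3
grasp_force: 61.2
[ 555.93869829 -175.55650344   78.05648159] [-0.02338268 -0.78910053 -2.1385509 ] [-0.02256334  0.008616    0.01018071]
```

```bash
python3 -m creep '{"translation":[[0,0,-0.4],[0,0,-0.8],[0,0,-1.1],[0,0,-1.3],[0,0,-1.3]],"delta_rot":[[0,0,0],[0,0,0],[0,0,0],[0,0,0],[0,0,0]],"hand":[3.5,3.5,3.5,3.5,3.5]}'
python3 -m creep '{"translation":[[0,0,-0.1],[0,0,-0.2],[0,0,-0.2]],"delta_rot":[[0,0,0],[0,0,0],[0,0,0]],"hand":[3.5,3.5,3.5]}'
```

```text
clock: 9.35
position: [556.0, -175.5, 65.1]
ee_rot: [0.996, -0.088, -0.0, 0.0]
contact_force: [0.8, -0.2, -1.0]
gripper_width: 39.0
grasp_force: 61.2
clock: 9.72
position: [556.1, -175.6, 63.3]
ee_rot: [0.996, -0.088, -0.0, -0.0]
contact_force: [0.7, 0.5, -2.5]
gripper_width: 39.2
grasp_force: 61.2
```

```bash
python3 -m creep '{"translation":[[0,0,-0.1],[0,0,-0.2],[0,0,-0.2]],"delta_rot":[[0,0,0],[0,0,0],[0,0,0]],"hand":[3.5,3.5,3.5]}'
python3 -c "
from h import *
s=read_state();print(s['position'],s['contact_force'],s['wrist_torque'])"
```

```text
clock: 10.1
position: [556.2, -175.6, 61.7]
ee_rot: [0.996, -0.088, 0.0, 0.0]
contact_force: [-0.9, 0.7, 1.3]
gripper_width: 39.0
grasp_force: 61.4
[ 556.19080332 -175.59734365   61.67142699] [-0.94852725  0.68558117  1.26449634] [ 0.12960026  0.17330327 -0.00062668]
```

Contact is just starting. I'll press a little more, then let go and rise.

```bash
python3 -m creep '{"translation":[[0,0,-0.1],[0,0,-0.1],[0,0,-0.1]],"delta_rot":[[0,0,0],[0,0,0],[0,0,0]],"hand":[3.5,3.5,3.5]}'
python3 -m creep '{"translation":[[0,0,0],[0,0,0],[0,0,0],[0,0,0],[0,0,0],[0,0,0]],"delta_rot":[[0,0,0],[0,0,0],[0,0,0],[0,0,0],[0,0,0],[0,0,0]],"hand":[5,6.5,7.5,7.5,7.5,7.5]}'
python3 -m creep '{"translation":[[0,0,2],[0,0,6],[0,0,11],[0,0,16],[0,0,20],[0,0,24],[0,0,24],[0,0,24]],"delta_rot":[[0,0,0],[0,0,0],[0,0,0],[0,0,0],[0,0,0],[0,0,0],[0,0,0],[0,0,0]],"hand":[7.5,7.5,7.5,7.5,7.5,7.5,7.5,7.5]}'
python3 - <<'E'
from h import *
im,d,c=grab('wrist','w5'); P=cloud(c,d)
K=np.array(c['intrinsics']); q=(np.array([556,-175.5,95])-c['xyz'])@rot(c); uv=(K@q/q[2])[:2].astype(int); print(uv)
for dv in(-12,-6,0,6,12): print([P[uv[1]+dv,uv[0]+du].round(1).tolist() for du in(-22,-10,10,22)])
E
```

```text
clock: 10.48
position: [556.3, -175.7, 61.6]
ee_rot: [0.996, -0.088, 0.0, 0.0]
contact_force: [-2.7, 1.1, 6.2]
gripper_width: 39.5
grasp_force: 62.1
clock: 11.22
position: [556.1, -175.6, 60.3]
ee_rot: [0.996, -0.088, -0.0, 0.0]
contact_force: [-0.6, -0.3, 0.1]
gripper_width: 75.2
grasp_force: 0.0
clock: 12.22
position: [555.6, -175.4, 299.7]
ee_rot: [0.996, -0.088, -0.0, -0.0]
contact_force: [0.2, -0.6, -1.5]
gripper_width: 75.2
grasp_force: 0.0
[277 171]
[[561.9, -151.6, 41.6], [569.6, -167.5, 94.6], [566.1, -186.1, 93.9], [553.2, -198.6, 39.9]]
[[555.2, -150.2, 40.3], [563.9, -166.5, 94.6], [560.6, -185.1, 94.6], [546.8, -197.6, 40.7]]
[[548.3, -148.7, 39.1], [558.6, -165.5, 96.2], [554.8, -184.2, 94.2], [539.9, -196.6, 39.6]]
[[541.5, -147.4, 38.6], [552.6, -164.4, 95.2], [549.2, -183.2, 94.8], [532.9, -195.5, 38.5]]
[[534.9, -146.1, 39.0], [546.4, -163.2, 93.5], [543.4, -182.2, 95.3], [526.3, -194.4, 39.3]]
```

View pics/w5.png

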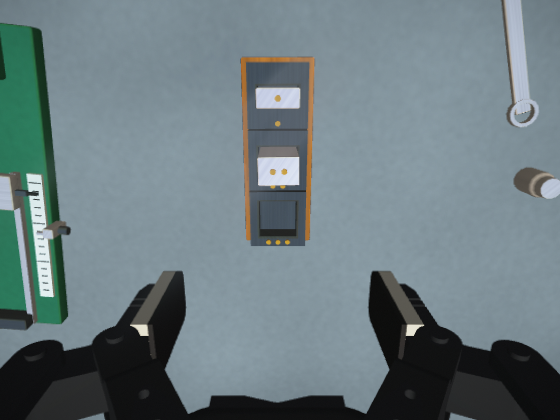

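View 5 shows the block released in the middle, two-pin pocket: top at (278,166) and about 95 mm high everywhere, so it is upright and fully down. Next is the handle. First I'll check the last joint before the 95° turn, which would put the camera on the pointer side.

```bash
python3 -m creep '{"translation":[[0,4,1],[0,9,1],[0.5,14,1],[0.5,19,1],[0.5,24,1],[0.5,29,1],[0.5,31,1],[0.5,31,1]],"delta_rot":[[0,0,-5],[0,0,-13],[0,0,-21],[0,0,-29],[0,0,-37],[0,0,-45],[0,0,-48],[0,0,-48]],"hand":[7.5,7.5,7.5,7.5,7.5,7.5,7.5,7.5]}'
python3 -c "
from h import *
print(read_state()['joints'].round(3))"
```

```text
clock: 13.28
position: [560.5, 135.7, 308.5]
ee_rot: [0.875, -0.484, -0.001, 0.001]
contact_force: [-0.6, 0.4, 0.1]
gripper_width: 74.7
grasp_force: 0.0
[ 0.518  0.26   0.021 -0.    -1.334  0.042]
```

```bash
python3 -m creep '{"translation":[[0.4,1,0],[1,2,0],[2,3,0],[2.3,3.2,0],[2.3,3.2,0],[2.3,3.2,0],[2.3,3.2,0],[2.3,3.2,0]],"delta_rot":[[0,0,-8],[0,0,-17],[0,0,-26],[0,0,-35],[0,0,-43],[0,0,-47.7],[0,0,-47.7],[0,0,-47.7]],"hand":[7.5,7.5,7.5,7.5,7.5,7.5,7.5,7.5]}'
python3 - <<'E'
from h import *
im,d,c=grab('wrist','w6'); np.savez('w6.npz',im=im,d=d,P=cloud(c,d)); np.save('w6c.npy',c,allow_pickle=True)
s=read_state(); print(s['position'],s['ee_rot'],c['xyz'])
E
```

```text
clock: 14.28
position: [584.0, 165.7, 309.9]
ee_rot: [-0.604, 0.797, 0.0, -0.0]
contact_force: [0.1, 0.3, 0.8]
gripper_width: 75.1
grasp_force: 0.0
[584.04677838 165.9172776  310.04723361] [-6.03647519e-01  7.97251275e-01  3.36217893e-05 -2.75416903e-04] [562.80416541  90.13666317 452.10010034]
```

View pics/w6.png

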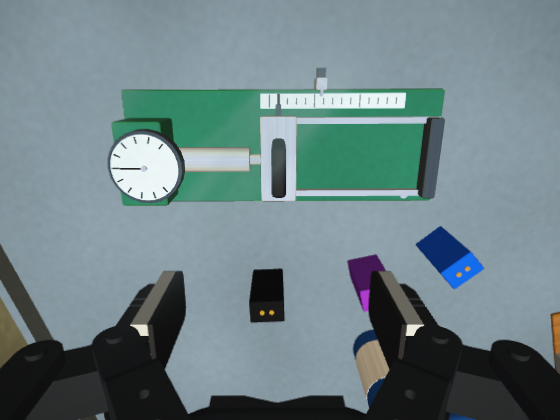

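View 6 shows the blade at (279,167), the pointer at (278,103) and the mark clamp at (321,75), with its tip at about (320,92). That is picture ten, so from here I measure numerically.

```bash
python3 - <<'E'
from h import *
z=np.load('w6.npz'); im=z['im'].astype(int); P=z['P']; c=np.load('w6c.npy',allow_pickle=True).item()
yaw=np.radians(-15.6); ex=np.array([np.cos(yaw),np.sin(yaw),0]); ey=np.array([-np.sin(yaw),np.cos(yaw),0])
m=np.zeros(P.shape[:2],bool); m[130:205,265:295]=P[130:205,265:295,2]>101
Q=P[m]; print('blade n',m.sum(),Q.mean(0).round(1),'z',np.median(Q[:,2]).round(1),'x ext',np.percentile(Q@ex,[1,99]).round(1),'y ext',np.percentile(Q@ey,[1,99]).round(1))
# dark mask of top -> left/right edges at z=107
g=im.sum(2)
for v in(145,155,165,175,185): print(v,g[v,262:298].tolist())
print('strip rows')
for v in range(88,116,2): print(v,(g[v,268:330]//3).tolist())
E
```

```text
blade n 738 [582.6 165.6 110.4] z 105.9 x ext [509.9 523.4] y ext [238.2 341.8]
145 [616, 616, 621, 615, 615, 609, 601, 602, 605, 505, 273, 212, 209, 212, 214, 212, 212, 212, 210, 212, 212, 214, 212, 343, 578, 611, 615, 621, 621, 621, 613, 610, 608, 581, 384, 333]
155 [623, 619, 623, 613, 615, 613, 602, 604, 605, 345, 225, 220, 227, 235, 239, 240, 241, 242, 244, 247, 243, 233, 221, 211, 568, 613, 620, 629, 629, 629, 620, 619, 621, 627, 378, 300]
165 [633, 622, 623, 616, 617, 620, 602, 606, 609, 346, 223, 222, 224, 234, 234, 238, 241, 239, 237, 227, 220, 202, 183, 164, 587, 636, 639, 646, 647, 642, 636, 634, 633, 624, 349, 285]
175 [633, 625, 623, 621, 620, 622, 608, 605, 609, 415, 230, 197, 197, 201, 196, 192, 192, 189, 186, 184, 171, 156, 133, 112, 602, 650, 651, 656, 656, 648, 643, 643, 642, 623, 376, 291]
185 [631, 630, 628, 629, 631, 638, 628, 622, 628, 412, 184, 144, 150, 157, 157, 158, 157, 156, 151, 153, 140, 123, 104, 79, 608, 656, 659, 656, 655, 649, 645, 646, 639, 588, 359, 286]
strip rows
88 [154, 155, 154, 154, 155, 154, 154, 154, 154, 154, 154, 154, 155, 155, 155, 156, 1
[... 3611 characters left out ...]
 118, 118, 118, 118, 118, 118, 118, 118, 118, 118, 117, 115, 114, 112]
112 [114, 115, 115, 115, 115, 113, 114, 110, 106, 108, 107, 107, 107, 113, 114, 114, 115, 115, 116, 117, 117, 117, 118, 118, 119, 118, 119, 118, 117, 118, 118, 118, 117, 118, 118, 118, 119, 118, 119, 118, 118, 119, 118, 118, 118, 118, 118, 117, 118, 118, 118, 117, 117, 117, 117, 118, 118, 115, 114, 113, 111, 109]
114 [115, 114, 114, 112, 113, 113, 113, 109, 106, 107, 108, 107, 108, 113, 115, 117, 117, 117, 118, 117, 117, 116, 116, 117, 117, 118, 118, 117, 118, 117, 117, 118, 118, 118, 118, 118, 118, 119, 118, 118, 118, 118, 118, 118, 117, 117, 117, 118, 117, 117, 117, 117, 117, 118, 118, 116, 114, 113, 111, 110, 109, 107]
```

```bash
python3 - <<'E'
from h import *
z=np.load('w6.npz'); P=z['P']; c=np.load('w6c.npy',allow_pickle=True).item()
yaw=np.radians(-15.6); ex=np.array([np.cos(yaw),np.sin(yaw),0]); ey=np.array([-np.sin(yaw),np.cos(yaw),0])
b=plane(c,[(278.4,150),(278.4,165),(278.4,180)],107); print('blade',b.round(1).tolist(),(b@ex).round(2))
p=plane(c,[(278.1,95),(321.48,91)],34); print('ptr,mark',p.round(1).tolist(),(p@ex).round(2),'pull',((p[0]-p[1])@ex).round(2))
m=np.zeros(P.shape[:2],bool); m[130:205,268:290]=(P[130:205,268:290,2]>101)&(P[130:205,268:290,2]<112); Q=P[m]; print(Q.mean(0),np.percentile(Q@ey,[2,98]), 'ptr y+66',(p[0]@ey)+66)
# mark height from depth, and yaw check from strip/rail
for v in(80,84,90,91,92): print(v,P[v,318:325,2].round(1).tolist())
print('ptr z',P[94:104:3,278,2])
# tri of mark with w1,w2
o=[];r=[]
for k,px in(('1',(343.3,57.8)),('2',(340.0,151.7)),('6',(321.5,91.5))):
    cc=np.load(f'w{k}c.npy',allow_pickle=True).item(); a=plane(cc,[px],34)[0]; print(k,a.round(1),(a@ex).round(2)); 
cc=np.load('w2c.npy',allow_pickle=True).item(); a=plane(cc,[(341,108.5)],34)[0]; print('ptr2',a.round(1),(a@ex).round(2))
# rail direction: strip's lower edge between cols 262..404
g=z['im'].astype(int).sum(2); px=[]
for u in range(300,400,4):
    col=g[95:125,u]; w=np.where(col>540)[0]; px.append((u,95+w[0:].max() if 0 else 88+np.argmax(np.diff(g[86:96,u]))))
q=plane(c,px,20); l=np.polyfit(q[:,0],q[:,1],1); print('yaw',np.degrees(np.arctan(l[0])))
s=read_state(); print(s['position'])
E
```

```text
blade [[576.9, 146.5, 107.0], [580.8, 160.1, 107.0], [584.7, 174.1, 107.0]] [516.3  516.31 516.33]
ptr,mark [[564.3, 101.3, 34.0], [518.5, 110.0, 34.0]] [516.23 469.77] pull 46.46
[582.83763276 166.65962546 105.69001159] [294.69265804 341.10775031] ptr y+66 315.29815771744
80 [39.3, 38.8, 40.4, 38.4, 41.4, 40.2, 38.8]
84 [40.3, 39.0, 39.9, 40.5, 39.5, 39.3, 38.2]
90 [18.4, 18.1, 40.2, 40.0, 39.3, 19.6, 17.8]
91 [18.5, 19.9, 39.3, 40.2, 39.1, 17.4, 19.5]
92 [20.0, 20.0, 38.5, 37.7, 40.4, 17.9, 19.1]
ptr z [35.29879795 36.0393162  36.53719624 35.67150235]
1 [519.5 112.4  34. ] 470.16
2 [518.2 112.3  34. ] 468.93
6 [518.5 110.5  34. ] 469.73
ptr2 [564.3 102.1  34. ] 516.08
yaw -15.29199718995135
[584.04677838 165.9172776  310.04723361]
```

The pull comes out at about 46 mm, with the blade centre at (582.5,166.6) and its top at about 106. I'm descending and gripping the handle.

```bash
python3 -m creep '{"translation":[[-0.1,0,-4],[-0.2,0,-9],[-0.2,0,-14],[-0.2,0,-18],[-0.2,0,-21],[-0.2,0,-23],[-0.2,0,-24.4],[-0.2,0,-24.4]],"delta_rot":[[0,0,0],[0,0,0],[0,0,0],[0,0,0],[0,0,0],[0,0,0],[0,0,0],[0,0,0]],"hand":[7,6,6,6,6,6,6,6]}'
python3 -m creep '{"translation":[[0,0,0],[0,0,0],[0,0,0],[0,0,0],[0,0,0],[0,0,0],[0,0,0],[0,0,0]],"delta_rot":[[0,0,0],[0,0,0],[0,0,0],[0,0,0],[0,0,0],[0,0,0],[0,0,0],[0,0,0]],"hand":[5,4,3,2,1,0.8,0.8,0.8]}'
python3 - <<'E'
from h import *
im,d,c=grab('wrist','w7'); np.savez('w7.npz',im=im,d=d); np.save('w7c.npy',c,allow_pickle=True)
K=np.array(c['intrinsics'])
for nm,X in(('ptr',[564.3,101.3,35]),('mark',[518.5,110,40])):
    q=(np.array(X)-c['xyz'])@rot(c); uv=(K@q/q[2])[:2].round(0).astype(int); print(nm,uv)
    for v in range(uv[1]-12,uv[1]+16,4): print(v,uv[0]-12,(im[v,uv[0]-12:uv[0]+13].astype(int).sum(1)//3).tolist())
E
```

```text
clock: 15.32
position: [581.6, 166.1, 65.4]
ee_rot: [-0.604, 0.797, 0.0, -0.001]
contact_force: [0.4, -0.2, -0.5]
gripper_width: 60.1
grasp_force: 0.0
clock: 16.32
position: [582.4, 166.4, 66.7]
ee_rot: [-0.604, 0.797, -0.0, 0.0]
contact_force: [0.2, -1.5, 3.5]
gripper_width: 13.3
grasp_force: 59.9
ptr [276 110]
98 264 [116, 117, 116, 117, 117, 117, 117, 117, 117, 118, 119, 118, 119, 119, 118, 118, 118, 118, 117, 118, 117, 116, 115, 116, 115]
102 264 [119, 119, 119, 120, 120, 121, 120, 121, 121, 121, 122, 121, 121, 121, 122, 120, 121, 121, 120, 119, 119, 118, 118, 118, 119]
106 264 [235, 235, 236, 236, 236, 236, 236, 236, 236, 205, 129, 111, 112, 111, 109, 109, 227, 236, 236, 236, 236, 236, 236, 236, 236]
110 264 [236, 236, 236, 236, 237, 237, 236, 236, 236, 184, 112, 98, 96, 95, 95, 95, 227, 236, 236, 236, 236, 236, 236, 236, 236]
114 264 [236, 236, 236, 236, 237, 237, 237, 237, 237, 185, 111, 95, 95, 95, 95, 96, 226, 236, 235, 235, 235, 235, 235, 235, 235]
118 264 [237, 237, 237, 237, 238, 238, 238, 238, 238, 186, 110, 94, 95, 96, 97, 98, 227, 236, 235, 235, 235, 235, 235, 235, 235
[... 347 characters left out ...]
5, 205, 204, 206, 211, 213, 212, 211, 210, 209, 208, 204, 201, 194]
97 371 [81, 83, 82, 81, 82, 81, 79, 114, 175, 204, 204, 205, 205, 204, 176, 103, 82, 84, 85, 84, 82, 82, 88, 87, 87]
101 371 [94, 94, 93, 93, 92, 85, 84, 137, 190, 205, 205, 204, 205, 205, 171, 94, 93, 93, 94, 94, 94, 95, 94, 94, 94]
105 371 [242, 241, 242, 241, 200, 84, 88, 160, 205, 205, 205, 204, 204, 211, 230, 241, 241, 241, 241, 241, 242, 242, 243, 243, 243]
109 371 [242, 242, 242, 232, 168, 83, 118, 179, 205, 205, 206, 205, 205, 222, 238, 241, 241, 241, 241, 241, 242, 242, 243, 243, 243]
113 371 [242, 241, 242, 241, 242, 241, 241, 241, 238, 234, 237, 241, 241, 241, 242, 241, 242, 242, 242, 242, 243, 243, 243, 244, 244]
```

The handle is gripped (13.3 mm opening, 60 N). The wrist camera shows the pointer centred at column 276.4 and the mark at about 381.7. I'm pulling 44 mm, then I'll measure what remains.

```bash
cat > pm.py <<'E'
from h import *
im,d,c=grab('wrist'); g=im.astype(int).sum(2)//3
s=read_state(); print(s['position'].round(2),s['contact_force'].round(1),s['gripper_width'].round(1),s['grasp_force'])
for v in range(88,126,3): print(v,g[v,262:296].tolist())
P=cloud(c,d); print(P[110:125:4,276,2].round(1),P[90:104:4,280,2].round(1))
E
python3 -m creep '{"translation":[[-0.5,0.14,0],[-1.1,0.3,0],[-1.7,0.47,0],[-2.3,0.64,0],[-2.9,0.8,0],[-3.5,0.97,0],[-4,1.11,0],[-4.24,1.18,0]],"delta_rot":[[0,0,0],[0,0,0],[0,0,0],[0,0,0],[0,0,0],[0,0,0],[0,0,0],[0,0,0]],"hand":[0.8,0.8,0.8,0.8,0.8,0.8,0.8,0.8]}'
python3 -m creep '{"translation":[[0,0,0],[0,0,0]],"delta_rot":[[0,0,0],[0,0,0]],"hand":[0.8,0.8]}'
python3 pm.py
```

```text
clock: 17.38
position: [541.8, 177.8, 66.7]
ee_rot: [-0.604, 0.797, -0.001, 0.002]
contact_force: [10.3, -5.8, -0.7]
gripper_width: 12.9
grasp_force: 59.4
clock: 17.62
position: [541.8, 177.8, 66.7]
ee_rot: [-0.604, 0.797, -0.001, 0.002]
contact_force: [8.6, -6.0, -0.5]
gripper_width: 13.2
grasp_force: 59.6Traceback (most recent call last):
  File "pm.py", line 3, in <module>
    s=read_state(); print(s['position'].round(2),s['contact_force'].round(1),s['gripper_width'].round(1),s['grasp_force'])
                                                                             ^^^^^^^^^^^^^^^^^^^^^^^^
AttributeError: 'float' object has no attribute 'round'
```

```bash
sed -i "s/s\['gripper_width'\].round(1)/s['gripper_width']/" pm.py; python3 pm.py
```

```text
[541.87 177.82  66.7 ] [ 9.6 -5.3 -0.7] 13.471150582952227 59.56645131111145
88 [169, 170, 171, 170, 169, 169, 170, 170, 169, 170, 176, 195, 203, 207, 208, 210, 212, 214, 215, 215, 214, 212, 212, 211, 211, 209, 210, 210, 211, 213, 215, 216, 217, 218]
91 [171, 171, 171, 170, 170, 170, 170, 170, 170, 171, 177, 199, 207, 210, 209, 209, 209, 208, 209, 210, 208, 205, 206, 205, 206, 205, 206, 212, 213, 212, 212, 211, 212, 214]
94 [161, 162, 161, 162, 162, 162, 162, 163, 162, 162, 150, 188, 200, 206, 207, 207, 206, 205, 204, 203, 205, 205, 206, 206, 206, 206, 206, 209, 210, 209, 208, 208, 207, 205]
97 [118, 118, 118, 119, 119, 119, 119, 119, 119, 119, 119, 119, 113, 118, 117, 117, 117, 118, 117, 118, 173, 203, 207, 207, 208, 207, 207, 140, 115, 115, 116, 115, 117, 117]
100 [127, 126, 126, 126, 127, 127, 127, 127, 127, 127, 127, 127, 128, 128, 127, 127, 127, 127, 128, 128, 176, 204, 207, 208, 208, 208, 207, 146, 124, 125, 125, 126, 127, 128]
103 [130, 130, 130, 130, 130, 130, 130, 131, 131, 130, 131, 131, 131, 131, 131, 131, 132, 131, 129, 129, 178, 205, 208, 208, 208, 208, 209, 149, 129, 13
[... 588 characters left out ...]
, 241, 196, 121, 105, 104, 104, 103, 104, 104, 105, 204, 238, 240, 240, 240, 240, 240, 239, 239, 240, 240, 240, 172, 117, 170, 235]
118 [240, 240, 240, 240, 241, 241, 241, 242, 242, 224, 132, 103, 104, 103, 103, 105, 106, 107, 205, 238, 240, 240, 240, 240, 240, 240, 240, 240, 240, 240, 173, 118, 204, 238]
121 [240, 240, 240, 241, 241, 242, 242, 242, 242, 225, 132, 104, 104, 105, 106, 107, 109, 111, 207, 238, 241, 241, 241, 241, 241, 241, 241, 241, 241, 241, 173, 118, 205, 238]
124 [241, 241, 241, 241, 242, 242, 242, 242, 242, 224, 133, 105, 106, 108, 109, 111, 111, 111, 208, 239, 241, 241, 241, 241, 241, 241, 241, 241, 241, 241, 173, 118, 205, 238]
[36.2 36.5 35.9 36.4] [39.5 39.8 18.8 19.7]
```

The pointer's centre is at column 276.55 and the mark's at 285.3. That leaves about 3.9 mm to pull.

```bash
python3 -m creep '{"translation":[[-0.15,0.04,0],[-0.3,0.08,0],[-0.38,0.11,0],[-0.38,0.11,0],[-0.38,0.11,0]],"delta_rot":[[0,0,0],[0,0,0],[0,0,0],[0,0,0],[0,0,0]],"hand":[0.8,0.8,0.8,0.8,0.8]}'
python3 pm.py
```

```text
clock: 18.35
position: [538.2, 178.8, 66.7]
ee_rot: [-0.604, 0.797, -0.001, 0.002]
contact_force: [9.0, -5.5, -0.8]
gripper_width: 13.5
grasp_force: 59.5
[538.2  178.85  66.72] [ 9.  -5.9 -0.8] 13.518311443052585 59.53857600688934
88 [169, 155, 192, 201, 206, 207, 210, 212, 213, 214, 214, 214, 213, 211, 211, 210, 209, 210, 209, 211, 212, 214, 216, 216, 216, 216, 210, 206, 162, 165, 169, 169, 169, 168]
91 [170, 154, 195, 205, 210, 209, 209, 209, 207, 208, 209, 211, 209, 206, 207, 206, 210, 213, 213, 212, 211, 211, 211, 211, 213, 214, 210, 208, 162, 165, 169, 169, 169, 169]
94 [162, 143, 193, 198, 205, 206, 207, 206, 206, 204, 203, 204, 206, 206, 205, 206, 206, 206, 208, 210, 209, 208, 207, 206, 206, 203, 195, 188, 154, 157, 161, 160, 160, 160]
97 [119, 119, 119, 119, 118, 118, 118, 117, 118, 118, 118, 154, 200, 206, 206, 207, 207, 206, 153, 122, 118, 118, 117, 117, 117, 115, 117, 118, 118, 119, 119, 120, 120, 122]
100 [126, 127, 128, 127, 127, 128, 128, 127, 127, 127, 127, 160, 202, 207, 207, 207, 207, 207, 159, 132, 127, 126, 125, 125, 125, 124, 124, 125, 125, 125, 125, 127, 128, 129
[... 745 characters left out ...]
, 240, 240, 240, 193, 120, 104, 104, 104, 104, 104, 203, 237, 240, 239, 195, 126, 169, 235, 240, 240, 240, 240, 240, 240, 240, 240]
118 [241, 222, 134, 106, 235, 241, 241, 241, 241, 241, 241, 194, 119, 103, 105, 105, 106, 107, 205, 237, 240, 240, 196, 127, 170, 236, 241, 241, 241, 241, 241, 241, 240, 241]
121 [241, 223, 135, 109, 236, 242, 242, 242, 242, 242, 242, 195, 119, 105, 107, 108, 109, 110, 205, 238, 241, 241, 196, 127, 170, 236, 241, 241, 241, 241, 241, 241, 241, 241]
124 [241, 223, 132, 105, 236, 242, 243, 243, 243, 243, 242, 195, 122, 108, 109, 111, 111, 112, 206, 238, 240, 241, 196, 126, 170, 236, 241, 241, 241, 241, 241, 241, 241, 241]
[40.6 36.4 35.4 35.9] [39.7 40.1 19.  20.1]
```

The pointer's centre is now at column 276.5 and the mark's at 276.5, so they line up end to end. I'll hold for a second to confirm there is no creep, then hand in.

```bash
python3 -m creep '{"translation":[[0,0,0],[0,0,0],[0,0,0],[0,0,0],[0,0,0],[0,0,0],[0,0,0],[0,0,0]],"delta_rot":[[0,0,0],[0,0,0],[0,0,0],[0,0,0],[0,0,0],[0,0,0],[0,0,0],[0,0,0]],"hand":[0.8,0.8,0.8,0.8,0.8,0.8,0.8,0.8]}'
python3 pm.py | sed -n '1p;6p;12p'
python3 -c "
from h import *
print(job_done())"
```

```text
clock: 19.4
position: [538.2, 178.8, 66.7]
ee_rot: [-0.604, 0.797, -0.001, 0.002]
contact_force: [9.0, -5.9, -0.6]
gripper_width: 13.3
grasp_force: 59.5
[538.17 178.84  66.69] [ 9.7 -6.  -1.2] 13.449136028668885 59.53878700733185
100 [128, 128, 127, 127, 128, 127, 127, 127, 127, 128, 127, 160, 201, 207, 207, 207, 206, 208, 159, 131, 127, 126, 125, 125, 124, 124, 124, 125, 125, 127, 127, 127, 128, 129]
118 [241, 223, 134, 106, 234, 241, 241, 241, 241, 241, 241, 194, 119, 104, 104, 105, 106, 107, 204, 237, 240, 240, 195, 126, 169, 236, 240, 240, 241, 241, 241, 241, 241, 241]
the job is handed in; nothing more can be done
None
```

I handed the job in at about 19.5 s: the setting block is upright and fully down in its two-pin pocket and released, and the gripper is holding the handle with the pointer lined up with the mark in the last wrist-camera reading (under 0.1 mm off).

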